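# Uncover the vial box and press the raised caps home

### The job

Take the clear cover off the vial box: lift it by its white grip so that it first tips up about 20 degrees with its opposite edge still resting on the box's near rim, then lift it clear and lay it, without dropping it, flat in the middle of the grey bench pad and let go. Then press every plain vial cap that stands up straight down until it is fully home. Leave the mushroom-shaped vent cap standing up as it is, and do not disturb the jar and the timer.

Things in the scene. Friction and masses are not known exactly. Their poses are not given: they have to be found in the camera images.
- vial_box: Grey open box fixed on the bench, 112 (x) x 160 (y) mm, 62 mm high, walls 4 mm, floor 4 mm; origin: centre of its underside, z up, +x side away from the robot. Holds six vials in 2 rows (x = -24, +24 mm) of 3 (y = -48, 0, +48 mm); which vial is in which place varies
- near_rim (a point): Middle of the top of the box's outer wall on its own -x side (the long side nearer the robot), 62 mm above the bench; axes as the box
- cover: Loose frosted cover on the box rim: plate 116 (x) x 164 (y) x 4 mm, 0.1 to 0.2 kg, 4 mm deep ribs beneath, about 2 mm play inside the rim. Origin: centre of the plate underside (62 mm above the bench at the start; 4 mm above whatever it is later laid on), z up, aligned with the box. White block grip 30 (x) x 14 (y) mm stands on it near its edge away from the robot
- cover_grip (a point): Middle of the white grip block: 36 mm in +x and 20 mm above the cover origin; the block runs from 4 to 32 mm above the plate underside. Pinch it from above across its 14 mm (fingers closing along the cover y); axes as the cover
- cover_near_edge (a point): Middle of the cover's underside edge above the box's near rim (cover x = -56 mm): the edge that the cover is to be tipped about; axes as the cover
- pad: Flat grey bench pad fixed on the bench, 190 (x) x 230 (y) x 3 mm thick with a black border; origin: centre of its underside, z up. Lies on the other side of the robot's centre line from the box
- vent (a joint): Slide of the vent cap on its vial, 0 = standing up, 0.010 m = pushed down; starts within 0 to 0.002 and must not be pushed down. Held by friction of about 8 N
- vent_top (a point): Centre of the top of the vent cap: white mushroom shape, a disc of 35 mm diameter 3 mm thick on a thin stalk, with three crossing dark slots on the top, 56 mm above the bench when up; axes as the box
- reagent: Small loose amber jar with white lid, 34 mm diameter, 72 mm high, near the middle of the bench beyond the box and pad; leave alone; origin: centre of its underside
- timer: Loose white bench timer, 55 x 62 x 18 mm, lying on the robot's side between box and pad; leave alone; origin: centre of its underside
- cap_0 (a joint): Slide of plain amber-vial cap 0, 0 = standing 10 mm up, 0.010 m = fully home on its vial. It is held by tight friction of about 8 N and stays wherever it is left; it needs a little over 8 N straight down to move. Two of the five plain caps start standing up (0 to 0.003), the others home
- cap_0_top (a point): Centre of the flat top of plain vial cap 0 (white ribbed cylinder, 29 mm diameter, 14 mm high): 46 mm above the bench when home (16 mm below the box's rim), 56 mm when standing fully up; moves with the cap; axes as the box
- cap_1 (a joint): Slide of plain amber-vial cap 1, 0 = standing 10 mm up, 0.010 m = fully home on its vial. It is held by tight friction of about 8 N and stays wherever it is left; it needs a little over 8 N straight down to move. Two of the five plain caps start standing up (0 to 0.003), the others home
- cap_1_top (a point): Centre of the flat top of plain vial cap 1 (white ribbed cylinder, 29 mm diameter, 14 mm high): 46 mm above the bench when home (16 mm below the box's rim), 56 mm when standing fully up; moves with the cap; axes as the box
- cap_2 (a joint): Slide of plain amber-vial cap 2, 0 = standing 10 mm up, 0.010 m = fully home on its vial. It is held by tight friction of about 8 N and stays wherever it is left; it needs a little over 8 N straight down to move. Two of the five plain caps start standing up (0 to 0.003), the others home
- cap_2_top (a point): Centre of the flat top of plain vial cap 2 (white ribbed cylinder, 29 mm diameter, 14 mm high): 46 mm above the bench when home (16 mm below the box's rim), 56 mm when standing fully up; moves with the cap; axes as the box
- cap_3 (a joint): Slide of plain amber-vial cap 3, 0 = standing 10 mm up, 0.010 m = fully home on its vial. It is held by tight friction of about 8 N and stays wherever it is left; it needs a little over 8 N straight down to move. Two of the five plain caps start standing up (0 to 0.003), the others home
- cap_3_top (a point): Centre of the flat top of plain vial cap 3 (white ribbed cylinder, 29 mm diameter, 14 mm high): 46 mm above the bench when home (16 mm below the box's rim), 56 mm when standing fully up; moves with the cap; axes as the box
- cap_4 (a joint): Slide of plain amber-vial cap 4, 0 = standing 10 mm up, 0.010 m = fully home on its vial. It is held by tight friction of about 8 N and stays wherever it is left; it needs a little over 8 N straight down to move. Two of the five plain caps start standing up (0 to 0.003), the others home
- cap_4_top (a point): Centre of the flat top of plain vial cap 4 (white ribbed cylinder, 29 mm diameter, 14 mm high): 46 mm above the bench when home (16 mm below the box's rim), 56 mm when standing fully up; moves with the cap; axes as the box

How it is judged:
On the way, in this order (a step that is already met when the one before it is completed fails the run):
1. the cover is tipped up by more than 0.2 rad while its near edge is still within 15 mm of the box's near rim (angle between cover's own z axis and vertical above 0.2 rad and distance between cover_near_edge and near_rim below 0.015 m), for 0.05 s.
2. the cover lies flat on the pad, let go (horizontal distance between cover and pad below 0.06 m and height (world z) of cover below 0.014 m and angle between cover's own z axis and vertical below 0.07 rad and contact force between the fingers and cover below 0.2 N), for 0.2 s.
At the end, for the whole second after the job is handed in: The cover lies at rest and flat (within 0.07 rad) on the pad, its centre within 60 mm of the pad's centre; all five plain caps are home (slide beyond 8 mm of 10); the vent cap still stands up (slide below 5 mm) (horizontal distance between cover and pad below 0.06 m and height (world z) of cover below 0.014 m and angle between cover's own z axis and vertical below 0.07 rad and linear speed of cover below 0.02 m/s and value of joint each of cap_0, cap_1, cap_2, cap_3, cap_4 above 0.008 m and value of joint vent below 0.005 m); the robot touches nothing.
It fails at once if the vent cap is pushed down (slide beyond 5 mm) (value of joint vent above 0.005 m).
It fails at once if the cover is dropped (moves faster than 0.7 m/s while the fingers do not hold it) (linear speed of cover above 0.7 m/s and contact force between the fingers and cover below 0.1 N).
It fails at once if the jar is moved by more than 30 mm or tipped (distance of reagent from where it was at the start of the episode above 0.03 m or angle between reagent's own z axis and vertical above 0.4 rad).
It fails at once if the timer is moved by more than 30 mm (distance of timer from where it was at the start of the episode above 0.03 m).
It also fails if it takes over 58 s, if anything falls off the work surface, if the arm or the gripper's body presses on something with over 40 N, if the wrist force passes 120 N, or if a joint passes its speed limit or range.

### The arm

A 7-joint arm with a two-finger parallel gripper is mounted at the origin on the work surface. World frame = base frame: x ahead of the robot, y to its left, z up, the work surface at z = 0. Lengths are in m, angles in rad, forces in N, time in s.
With the tool pointing down it reaches from about 0.4 to 0.875 m from the base axis. Payload 19.3 kg.
Tool frame: the origin (TCP) lies midway between the tips of the shut fingers; the grasp point (between the pads) lies 19 mm behind it; z points along the fingers, y is the line along which they close (so a half turn about z gives the same grasp; the last joint's range is limited). The gripper opens to 85 mm and grips with 20 to 120 N. Pads are 22 mm wide; open, the fingers measure 114 mm over their backs; the gripper's body (76 mm by 85 mm) begins 54 mm behind the grasp point. The pads swing forward as they close: fully open they stand 13 mm farther back than shut.
Start: joints at [1.142, 0.521, -0.036, 1.599, 0.021, 1.021, -0.113], TCP at [0.219, -0.585, 0.231] pointing down, gripper open.
Joint ranges: [-2.91, 2.91], [-0.3, 2.13], [-1.5, 1.42], [0.17, 2.43], [-1.26, 4.41], [0.16, 1.93], [-2.52, 2.52]. Speed limits (rad/s): [1.89, 1.89, 2.39, 2.39, 3.01, 3.01, 3.01].

### API

Orientations are given as [roll, pitch, yaw] about the fixed x, y, z axes, in that order (R = Rz(yaw) Ry(pitch) Rx(roll)).
In Python, from workcell import bot gives the robot as it stands.
- The arm moves only by the tool creep_tool, called after ">>>" as a command line: name --argument value ..., lists and objects as JSON in quotes. Schema: {"type":"object","properties":{"deltas":{"type":"array","items":{"type":"object","properties":{"finger_gap":{"type":"number"},"x":{"type":"number"},"y":{"type":"number"},"z":{"type":"number"},"wx":{"type":"number"},"wy":{"type":"number"},"wz":{"type":"number"}},"additionalProperties":false,"required":["finger_gap"]},"minItems":1,"maxItems":5},"squeeze":{"type":"number"},"only":{"type":"string"},"quiet":{"type":"boolean"},"lines":{"type":"string"}},"required":["deltas"],"additionalProperties":false}. deltas is a list of rows, 1 to 5 of them, each an object with the fields finger_gap (the finger opening in m), x, y, z (the shift in shares of 0.3 m (1.0 is 0.3 m)), wx, wy, wz (a rotation vector in fractions of the full range, 1 being 2 pi rad); a field left out counts as zero (the opening has to be given); each row is the pose to reach, as a shift and turn from the pose commanded when the call began, along the tool's axes at that moment; what a row does not reach only later rows make up. A row lasts 1/8 s, in which the tool goes at most 0.0625 m and 0.188 rad, less where a joint would pass 70% of its speed; a pose out of reach is approached as far as the arm can. The fingers move at their own pace and stop on an object; squeeze is the grip in N (left out, the last holds). Time passes only in rows, so rows that do not move let the fingers close. The tool returns the time, the measured TCP pose, the force, the opening and the grip force at its end. only (a regular expression) keeps the lines of the reply that match it, lines (a string "A,B") keeps lines A to B, and quiet returns only ok. A shift or turn number past 1, either way, is cut back to 1. Input that does not fit is refused with a message, and nothing moves.
- bot.observe(): the state, without advancing time (a new reading comes with each control period).
- bot.grab_frame(name): name is "scene" or "top"; returns the picture (420x560x3 uint8, blue, green, red); there is no depth.
- bot.calibration(name): a dict with "vfov" (degrees; the focal length in pixels is half the picture's height over the tangent of half this angle, whatever the lens; pixels are square), "cx", "cy" (the principal point, pixels), "dist_coeffs" ([k1, k2, p1, p2, k3] as OpenCV has them; the pictures are not rectified), "eye" and "attitude" of the camera in the world. Camera axes: x right, y down, z forward; pixel columns grow to the right and rows downward; lengths in m; the calibration is good to about 2 mm. A picture is of the moment at which its call begins. calibration takes no time and is no camera call.
- bot.job_done(): hands the job in; it is judged then, once.
The state is a dict: "clock": time; "qpos": joint angles; "qd": joint speeds; "joint_efforts": joint torques, N m; "position": TCP position; "tool_rot": TCP orientation; "force": force on the tool from outside, world axes, zero at the start; "moment": the same for the moment, N m; "grip_width": finger opening in m; "finger_force": force on a finger pad.
Only numpy, scipy, OpenCV 4.12 (cv2) and the standard library are available. Lean on these libraries where they do the work, as an engineer would, in place of code of your own. Each camera call takes 0.05 s, during which the arm holds its last target. There are 200 camera calls.

## Working session

There is one attempt and no reset: what is moved stays moved. The work goes in short steps, Python scripts to look and compute and a tool call to move; the robot and the scene stay as the last step left them, time stands still between calls to the robot, and variables do not carry over. Pictures are saved under pics/ and viewed, at most 10 in all, crops included, and the job is handed in when it is done.

```bash
ls; mkdir -p pics; python3 - <<'E'
from workcell import bot
import cv2
for n in("scene","top"):
    cv2.imwrite(f"pics/{n}0.png",bot.grab_frame(n)); print(n,bot.calibration(n))
print(bot.observe())
E
```

```text
pics
workcell.py
scene {'vfov': 50.82806682865147, 'cx': 280.3366064464346, 'cy': 210.08807025880782, 'dist_coeffs': array([-0.00665469,  0.        ,  0.        ,  0.        ,  0.        ]), 'eye': array([ 1.09933255, -0.18957562,  0.68842713]), 'attitude': array([-2.41056094, -0.00314856,  1.20310474])}
top {'vfov': 56.67291499217136, 'cx': 275.7989525190482, 'cy': 206.09788898971365, 'dist_coeffs': array([-0.0569689,  0.       ,  0.       ,  0.       ,  0.       ]), 'eye': array([0.44280862, 0.00315723, 0.9565013 ]), 'attitude': array([-2.96709558e+00, -2.27354914e-03, -1.54341651e+00])}
{'clock': 0.1, 'qpos': array([ 1.14179134,  0.52193741, -0.03632726,  1.59994302,  0.02121217,
        1.02112835, -0.11277441]), 'qd': array([ 8.18854678e-04, -1.56950522e-03,  1.06716051e-03, -1.84312060e-03,
        1.66925482e-05,  6.49622997e-05,  2.14580898e-04]), 'joint_efforts': array([ 4.38021889e-03, -9.28480911e+01,  1.98451862e+00, -3.70527148e+01,
        1.80911383e-02,  5.45680930e-03, -5.49757624e-05]), 'position': array([ 0.21932855, -0.58492388,  0.23079675]), 'tool_rot': array([-3.14056529e+00,  8.35818018e-05,  3.58825709e-01]), 'force': array([ 0.46486854,  0.72358809, -0.06767727]), 'moment': array([0.03405711, 0.04696196, 0.03116157]), 'finger_force': 0.0, 'grip_width': 0.08556690532172054}
```

View pics/scene0.png

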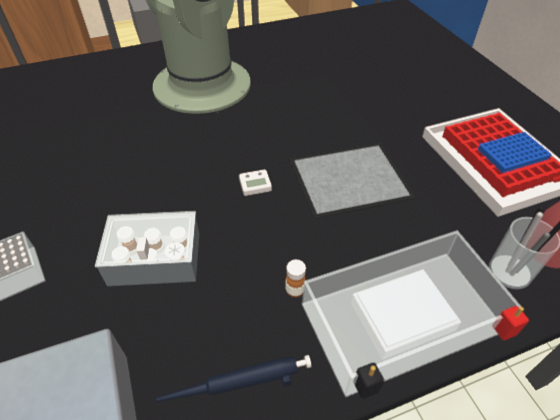

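View pics/top0.png

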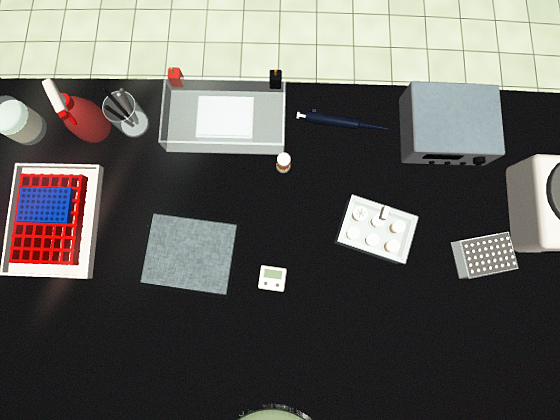

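Scene: box near (150,247), jar (295,278), timer (255,182), pad (350,178). Top: box near (377,230) with the grip at about (382,212) and vent disc at about (360,213), pad (190,254), timer (272,278), jar (283,162).

```bash
cat > h.py <<'E'
import cv2,numpy as np
from workcell import bot
from scipy.spatial.transform import Rotation as Ro
def K(c,h=420):
    f=h/2/np.tan(np.radians(c["vfov"])/2); return np.array([[f,0,c["cx"]],[0,f,c["cy"]],[0,0,1.]])
def R(a): return Ro.from_euler("xyz",a).as_matrix()
def ray(n,px):
    c=bot.calibration(n); p=cv2.undistortPoints(np.float64(px).reshape(-1,1,2),K(c),c["dist_coeffs"]).reshape(-1,2)
    return c["eye"],np.c_[p,np.ones(len(p))]@R(c["attitude"]).T
def plane(n,px,z):
    e,d=ray(n,px); return e+d*((z-e[2])/d[:,2])[:,None]
def proj(n,P):
    c=bot.calibration(n); r=R(c["attitude"]).T
    return cv2.projectPoints(np.float64(P).reshape(-1,1,3),cv2.Rodrigues(r)[0],-r@c["eye"],K(c),c["dist_coeffs"])[0].reshape(-1,2)
def quad(m):
    c=max(cv2.findContours(m,cv2.RETR_EXTERNAL,cv2.CHAIN_APPROX_NONE)[0],key=cv2.contourArea); return c,cv2.boxPoints(cv2.minAreaRect(c))
E
python3 - <<'E'
from h import *
t=cv2.imread("pics/top0.png");s=cv2.imread("pics/scene0.png")
g=cv2.cvtColor(t,6)
# pad
m=np.zeros_like(g);m[200:310,125:250]=(g[200:310,125:250]>60)*255
m=cv2.morphologyEx(m,3,np.ones((5,5)))
c,_=quad(m); w=plane("top",c[:,0],0.003)
r=cv2.minAreaRect(w[:,:2].astype(np.float32)*1000);print("pad",r)
m=np.zeros_like(g);m[185:275,325:430]=(g[185:275,325:430]>150)*255
m=cv2.morphologyEx(m,3,np.ones((5,5)))
c,_=quad(m);
for z in(.062,.066):
    w=plane("top",c[:,0],z); print("cover",cv2.minAreaRect(w[:,:2].astype(np.float32)*1000))
A=cv2.resize(t[180:280,320:435],None,fx=5,fy=5,interpolation=2)
cv2.imwrite("pics/a.png",A)
A=cv2.resize(s[200:295,85:210],None,fx=5,fy=5,interpolation=2)
cv2.imwrite("pics/b.png",A)
E
```

```text
pad ((489.34185791015625, 219.52932739257812), (220.77980041503906, 172.83966064453125), 83.78631591796875)
cover ((554.6343383789062, -232.55050659179688), (164.32290649414062, 116.93016052246094), 72.76519775390625)
cover ((554.1343383789062, -231.4964599609375), (163.58811950683594, 116.40731811523438), 72.76519775390625)
```

View pics/a.png

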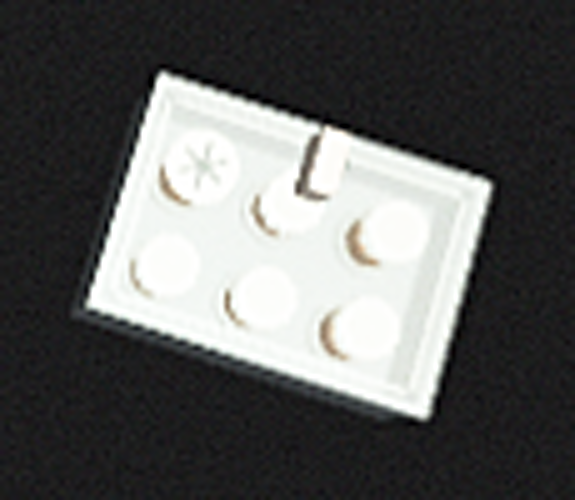

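View pics/b.png

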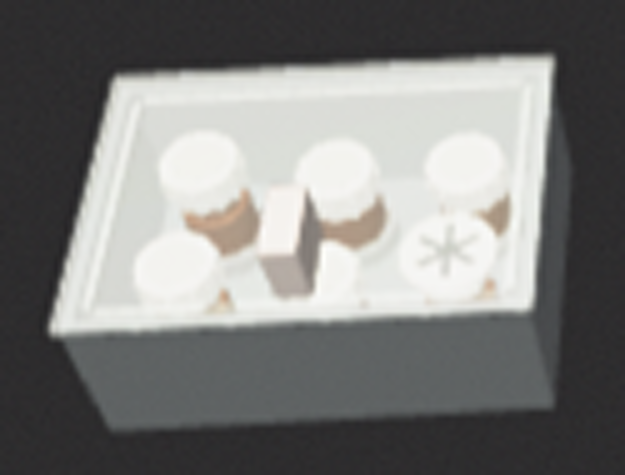

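Top crop: grip top at about (387,213) px, vent disc at far-left (box far row, +y). Scene crop shows the same layout; the far row is vent / hidden cap / cap. The cover fits 164x117 mm, as given. Next I check the grip and cap points.

```bash
cat >> h.py <<'E'
C=np.array([.5543,-.232]);YAW=-0.3007
def B(x,y,z): c,s=np.cos(YAW),np.sin(YAW); return np.array([C[0]+c*x-s*y,C[1]+s*x+c*y,z])
def delta(pos,rot):
    o=bot.observe(); r=R(o["tool_rot"]); rt=rot if np.ndim(rot)==2 else R(rot)
    print("tool delta",(r.T@(np.array(pos)-o["position"])).round(4),"rotvec",Ro.from_matrix(r.T@rt).as_rotvec().round(4))
E
python3 - <<'E'
from h import *
print("grip top px",proj("top",B(.036,0,.094)),proj("scene",B(.036,0,.094)))
print("vent px",proj("top",B(.024,.048,.056)),proj("scene",B(.024,.048,.056)))
print("rim corners",proj("top",[B(a,b,.066) for a in(-.058,.058) for b in(-.082,.082)]).round(1).tolist(),proj("scene",[B(a,b,.066) for a in(-.058,.058) for b in(-.082,.082)]).round(1).tolist())
print("seen grip",plane("top",[[386.7,212.5]],.094),plane("scene",[[142,245]],.094),B(.036,0,.094))
delta(B(.036,0,.15),[np.pi,0,YAW])
E
```

```text
grip top px [[385.67034396 211.80080165]] [[141.48231479 243.07351838]]
vent px [[360.25851598 212.65197937]] [[174.65899344 249.42558649]]
rim corners [[405.1, 263.7], [336.8, 240.7], [418.4, 216.1], [351.5, 193.8]] [[107.8, 214.7], [195.9, 210.5], [94.6, 265.9], [191.8, 260.8]]
seen grip [[ 0.58715045 -0.24497235  0.094     ]] [[ 0.59311794 -0.24251766  0.094     ]] [ 0.58868466 -0.2426628   0.094     ]
tool delta [ 0.466  -0.1907  0.081 ] rotvec [-1.000e-03  4.000e-04  6.595e-01]
```

The rows are not in the units I measure in: shifts go in shares of 0.3 m and turns go in shares of 2 pi rad. I convert before sending: 0.275 m / 0.3 = 0.9167, 0.22 m / 0.3 = 0.7333, 0.13 rad / 6.2832 = 0.0207.

>>> creep_tool --deltas '[{"finger_gap":0.06,"x":0.1833,"y":-0.0733},{"finger_gap":0.06,"x":0.3667,"y":-0.1467,"wz":0.0207},{"finger_gap":0.06,"x":0.55,"y":-0.22,"wz":0.0414},{"finger_gap":0.06,"x":0.7333,"y":-0.2933,"wz":0.0637},{"finger_gap":0.06,"x":0.9167,"y":-0.3667,"wz":0.0844}]' --squeeze 40

```text
clock: 0.72
position: [0.4394, -0.3841, 0.2312]
tool_rot: [-3.142, 0.0, -0.176]
force: [1.5, -0.6, 0.3]
grip_width: 0.0599
finger_force: 0.0
```

```bash
python3 - <<'E'
from h import *
delta(B(.036,0,.15),[np.pi,0,YAW])
E
```

```text
tool delta [ 0.1222 -0.1654  0.0812] rotvec [-1.000e-04  3.000e-04  1.249e-01]
```

In the tool's units: -0.165 m / 0.3 = -0.55, -0.123 m / 0.3 = -0.41, 0.125 rad / 6.2832 = 0.0199.

>>> creep_tool --deltas '[{"finger_gap":0.06,"x":0.1,"y":-0.1367,"z":0.0333,"wz":0.0095},{"finger_gap":0.06,"x":0.2,"y":-0.2733,"z":0.1,"wz":0.0199},{"finger_gap":0.06,"x":0.3,"y":-0.41,"z":0.1667,"wz":0.0199},{"finger_gap":0.06,"x":0.4067,"y":-0.55,"z":0.27,"wz":0.0199},{"finger_gap":0.06,"x":0.4067,"y":-0.55,"z":0.27,"wz":0.0199}]'

```text
clock: 1.35
position: [0.5881, -0.2389, 0.1473]
tool_rot: [-3.139, 0.004, -0.29]
force: [-0.7, -0.5, -0.7]
grip_width: 0.0602
finger_force: 0.0
```

```bash
python3 - <<'E'
from h import *
delta(B(.036,0,.072),[np.pi,0,YAW])
cv2.imwrite("pics/hover.png",cv2.resize(bot.grab_frame("scene")[120:320,60:260],None,fx=3,fy=3))
E
```

```text
tool delta [0.0019 0.0036 0.0753] rotvec [-0.0021  0.0038  0.0104]
```

View pics/hover.png

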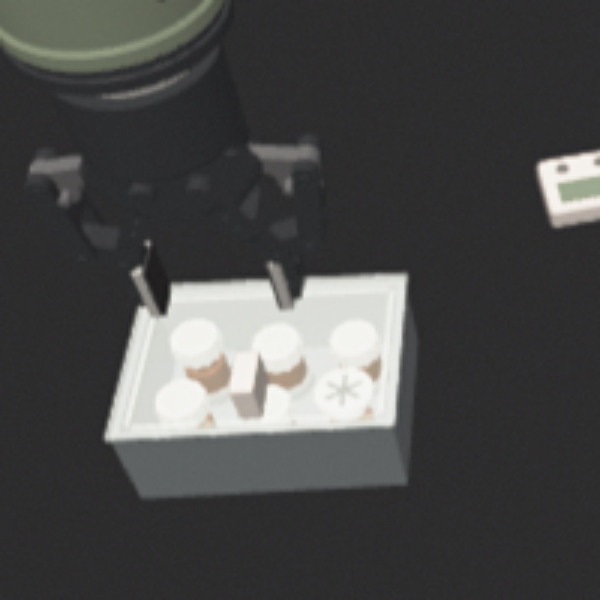

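The open fingers straddle the grip (crop (248,380)) above the cover. Going straight down.

In the tool's units: 0.077 m / 0.3 = 0.2567, 0.068 m / 0.3 = 0.2267.

>>> creep_tool --deltas '[{"finger_gap":0.06,"z":0.1},{"finger_gap":0.06,"z":0.1833},{"finger_gap":0.06,"z":0.2267},{"finger_gap":0.06,"z":0.2567},{"finger_gap":0.06,"z":0.2567}]'

```text
clock: 2.02
position: [0.5865, -0.2441, 0.0733]
tool_rot: [3.142, 0.0, -0.297]
force: [0.2, -0.6, -0.0]
grip_width: 0.0599
finger_force: 0.0
```

```bash
python3 - <<'E'
from h import *
delta(B(.036,0,.072),[np.pi,0,YAW])
E
```

```text
tool delta [ 0.0016 -0.002   0.0013] rotvec [0.0001 0.0001 0.0041]
```

In the tool's units: -0.001 m / 0.3 = -0.0033.

>>> creep_tool --deltas '[{"finger_gap":0.03,"x":0.0033,"y":-0.0033},{"finger_gap":0.01,"x":0.0033,"y":-0.0033},{"finger_gap":0.01,"x":0.0033,"y":-0.0033},{"finger_gap":0.01,"x":0.0033,"y":-0.0033},{"finger_gap":0.01,"x":0.0033,"y":-0.0033}]' --squeeze 50

```text
clock: 2.65
position: [0.5882, -0.2432, 0.0739]
tool_rot: [-3.141, -0.001, -0.296]
force: [-1.0, 1.4, 7.2]
grip_width: 0.0126
finger_force: 49.7
```

```bash
python3 - <<'E'
from h import *
o=bot.observe();print(o["clock"])
r=R(o["tool_rot"]); p=o["position"]
# rotate about near edge
e=B(-.056,0,.062); ax=B(0,1,0)-B(0,0,0)
for a in(.1,.2,.3,.35):
    q=Ro.from_rotvec(-a*ax).as_matrix(); pn=e+q@(p-e)
    print(a,(r.T@(pn-p)).round(4),Ro.from_matrix(r.T@q@r).as_rotvec().round(4))
E
```

```text
2.65
0.1 [-0.0016 -0.     -0.0091] [-0.0004  0.1    -0.    ]
0.2 [-0.0042 -0.     -0.018 ] [-0.0009  0.2    -0.    ]
0.3 [-0.0076 -0.     -0.0266] [-0.0013  0.3    -0.    ]
0.35 [-0.0096 -0.     -0.0307] [-0.0016  0.35   -0.    ]
```

Gripped (12.6 mm, 50 N). Tipping about the near edge.

In the tool's units: -0.0223 m / 0.3 = -0.0743, -0.018 m / 0.3 = -0.06, 0.25 rad / 6.2832 = 0.0398.

>>> creep_tool --deltas '[{"finger_gap":0.01,"x":-0.0023,"z":-0.0153,"wy":0.008},{"finger_gap":0.01,"x":-0.0053,"z":-0.0303,"wy":0.0159},{"finger_gap":0.01,"x":-0.0093,"z":-0.0453,"wy":0.0239},{"finger_gap":0.01,"x":-0.014,"z":-0.06,"wy":0.0318},{"finger_gap":0.01,"x":-0.0193,"z":-0.0743,"wy":0.0398}]'

```text
clock: 3.28
position: [0.5826, -0.2415, 0.0962]
tool_rot: [-3.142, -0.252, -0.296]
force: [1.3, -0.0, 0.9]
grip_width: 0.0131
finger_force: 49.0
```

>>> creep_tool --deltas '[{"finger_gap":0.01,"x":-0.0033,"z":-0.015,"wy":0.008},{"finger_gap":0.01,"x":-0.0083,"z":-0.03,"wy":0.0159},{"finger_gap":0.01,"x":-0.0083,"z":-0.03,"wy":0.0159},{"finger_gap":0.01,"x":-0.0083,"z":-0.03,"wy":0.0159}]'

```text
clock: 3.78
position: [0.5779, -0.2401, 0.1036]
tool_rot: [3.142, -0.348, -0.296]
force: [-3.0, 1.0, 0.5]
grip_width: 0.0129
finger_force: 49.1
```

```bash
python3 - <<'E'
from h import *
cv2.imwrite("pics/tip.png",cv2.resize(bot.grab_frame("scene")[120:320,60:260],None,fx=3,fy=3))
E
```

```text
(no output)
```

View pics/tip.png

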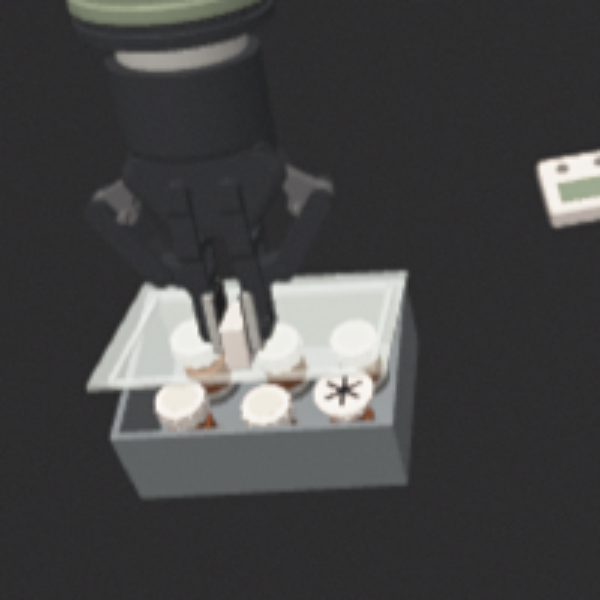

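The cover is tipped with its near edge still on the rim at the back; the far edge is clearly up (crop (245,378)) and the vent is still up. Lifting clear.

```bash
python3 - <<'E'
from h import *
o=bot.observe(); delta(o["position"]+[0,0,.08],[np.pi,0,YAW]); delta(o["position"]+[0,0,.03],o["tool_rot"])
E
```

```text
tool delta [ 0.0273  0.     -0.0752] rotvec [-0.0007 -0.3485  0.0045]
tool delta [ 0.0102  0.     -0.0282] rotvec [0. 0. 0.]
```

In the tool's units: -0.0752 m / 0.3 = -0.2507, -0.0564 m / 0.3 = -0.188, -0.348 rad / 6.2832 = -0.0554.

>>> creep_tool --deltas '[{"finger_gap":0.01,"x":0.0227,"z":-0.0627},{"finger_gap":0.01,"x":0.0453,"z":-0.1253,"wy":-0.0048},{"finger_gap":0.01,"x":0.0683,"z":-0.188,"wy":-0.0207},{"finger_gap":0.01,"x":0.091,"z":-0.2507,"wy":-0.0382},{"finger_gap":0.01,"x":0.091,"z":-0.2507,"wy":-0.0554}]'

```text
clock: 4.45
position: [0.5789, -0.2404, 0.1858]
tool_rot: [3.142, -0.001, -0.296]
force: [0.0, 0.1, -2.1]
grip_width: 0.0126
finger_force: 49.1
```

```bash
python3 - <<'E'
from h import *
delta([.489+.036*np.cos(-.108),.2195+.036*np.sin(-.108),.18],[np.pi,0,-.108])
E
```

```text
tool delta [-0.1848 -0.4204  0.0056] rotvec [ 1.000e-04 -1.200e-03 -1.882e-01]
```

In the tool's units: -0.205 m / 0.3 = -0.6833, -0.16 m / 0.3 = -0.5333.

>>> creep_tool --deltas '[{"finger_gap":0.01,"x":-0.0333,"y":-0.0767},{"finger_gap":0.01,"x":-0.1,"y":-0.2267},{"finger_gap":0.01,"x":-0.1667,"y":-0.38},{"finger_gap":0.01,"x":-0.2333,"y":-0.5333},{"finger_gap":0.01,"x":-0.3,"y":-0.6833}]'

```text
clock: 5.08
position: [0.5516, -0.0161, 0.1836]
tool_rot: [-3.142, -0.002, -0.296]
force: [1.5, 0.3, -2.1]
grip_width: 0.013
finger_force: 49.2
```

>>> creep_tool --deltas '[{"finger_gap":0.01,"x":-0.0667,"y":-0.15,"wz":-0.0064},{"finger_gap":0.01,"x":-0.1333,"y":-0.3,"wz":-0.0127},{"finger_gap":0.01,"x":-0.2,"y":-0.45,"wz":-0.0191},{"finger_gap":0.01,"x":-0.2667,"y":-0.6,"wz":-0.0255},{"finger_gap":0.01,"x":-0.3167,"y":-0.7167,"wz":-0.0299}]'

```text
clock: 5.7
position: [0.5232, 0.218, 0.1833]
tool_rot: [3.141, -0.002, -0.106]
force: [0.5, -0.3, -1.6]
grip_width: 0.0131
finger_force: 49.2
```

```bash
python3 - <<'E'
from h import *
cv2.imwrite("pics/over.png",bot.grab_frame("top")[150:330,100:330])
delta([.489+.036*np.cos(-.108),.2195+.036*np.sin(-.108),.019],[np.pi,0,-.108])
E
```

```text
tool delta [0.0032 0.0078 0.1643] rotvec [-0.0024 -0.001   0.0079]
```

In the tool's units: 0.14 m / 0.3 = 0.4667, 0.03 m / 0.3 = 0.1.

>>> creep_tool --deltas '[{"finger_gap":0.01,"z":0.1},{"finger_gap":0.01,"z":0.2167},{"finger_gap":0.01,"z":0.3333},{"finger_gap":0.01,"z":0.4167},{"finger_gap":0.01,"z":0.4667}]'

```text
clock: 6.38
position: [0.5236, 0.2154, 0.042]
tool_rot: [3.14, -0.001, -0.108]
force: [0.8, -0.9, -3.3]
grip_width: 0.0131
finger_force: 49.2
```

>>> creep_tool --deltas '[{"finger_gap":0.01,"z":0.02},{"finger_gap":0.01,"z":0.04},{"finger_gap":0.01,"z":0.06},{"finger_gap":0.01,"z":0.07},{"finger_gap":0.01,"z":0.07}]'

```text
clock: 7.0
position: [0.5238, 0.2155, 0.0224]
tool_rot: [3.141, -0.002, -0.108]
force: [-0.1, -0.6, -1.9]
grip_width: 0.0127
finger_force: 49.2
```

In the tool's units: 0.003 m / 0.3 = 0.01, 0.0015 m / 0.3 = 0.005.

>>> creep_tool --deltas '[{"finger_gap":0.01,"z":0.005},{"finger_gap":0.01,"z":0.01},{"finger_gap":0.01,"z":0.01}]'

```text
clock: 7.38
position: [0.5237, 0.2155, 0.0193]
tool_rot: [3.141, -0.002, -0.108]
force: [-0.4, -0.8, -2.0]
grip_width: 0.013
finger_force: 49.2
```

>>> creep_tool --deltas '[{"finger_gap":0.01,"z":0.0033},{"finger_gap":0.01,"z":0.0033}]'

```text
clock: 7.62
position: [0.5239, 0.2155, 0.0189]
tool_rot: [3.141, -0.002, -0.108]
force: [-2.8, -1.9, 9.3]
grip_width: 0.0132
finger_force: 50.8
```

Contact (9 N). Releasing, opening only partway at first, then up.

>>> creep_tool --deltas '[{"finger_gap":0.025},{"finger_gap":0.04},{"finger_gap":0.05},{"finger_gap":0.05}]'

```text
clock: 8.12
position: [0.5237, 0.2155, 0.0183]
tool_rot: [3.141, -0.002, -0.108]
force: [0.3, 0.1, 1.0]
grip_width: 0.0502
finger_force: 0.0
```

>>> creep_tool --deltas '[{"finger_gap":0.05,"z":-0.0667},{"finger_gap":0.05,"z":-0.1667},{"finger_gap":0.05,"z":-0.3333},{"finger_gap":0.05,"z":-0.5},{"finger_gap":0,"z":-0.6}]'

```text
clock: 8.75
position: [0.5239, 0.2158, 0.2009]
tool_rot: [-3.141, -0.004, -0.108]
force: [0.3, 0.1, -0.7]
grip_width: 0.0329
finger_force: 0.0
```

```bash
python3 - <<'E'
from h import *
delta(B(-.05,.0,.2),[np.pi,0,YAW])
E
```

```text
tool delta [0.0296 0.4323 0.0006] rotvec [-0.0014 -0.0039  0.1924]
```

```bash
python3 - <<'E'
from h import *
t=bot.grab_frame("top");s=bot.grab_frame("scene")
cv2.imwrite("pics/t1.png",t);cv2.imwrite("pics/s1.png",s)
a=cv2.resize(t[185:275,325:430],None,fx=5,fy=5,interpolation=2);b=cv2.resize(s[205:290,90:205],None,fx=5,fy=5,interpolation=2)
h=260; z=[cv2.resize(i,(int(i.shape[1]*h/i.shape[0]),h)) for i in(a,b)]
full=cv2.resize(s[100:300],(560,200)); top=np.hstack(z); top=cv2.copyMakeBorder(top,0,0,0,max(0,700-top.shape[1]),0); full=cv2.copyMakeBorder(full,0,0,0,top.shape[1]-560,0)
cv2.imwrite("pics/after.png",np.vstack([top,full]))
for x in(-.024,.024):
  for y in(-.048,0,.048):
    print(x,y,"top",[proj("top",B(x,y,z))[0].round(1).tolist() for z in(.046,.056)],"scene",[proj("scene",B(x,y,z))[0].round(1).tolist() for z in(.046,.056)])
E
```

```text
-0.024 -0.048 top [[392.4, 245.4], [393.7, 245.1]] scene [[125.9, 234.6], [124.5, 231.2]]
-0.024 0 top [[373.0, 238.9], [374.0, 238.5]] scene [[152.0, 233.3], [150.8, 229.9]]
-0.024 0.048 top [[353.5, 232.4], [354.4, 231.9]] scene [[178.0, 232.0], [177.0, 228.6]]
0.024 -0.048 top [[397.9, 226.2], [399.3, 225.7]] scene [[121.5, 255.6], [120.0, 252.2]]
0.024 0 top [[378.6, 219.8], [379.7, 219.2]] scene [[148.6, 254.2], [147.4, 250.8]]
0.024 0.048 top [[359.4, 213.3], [360.3, 212.7]] scene [[175.6, 252.8], [174.7, 249.4]]
```

View pics/after.png

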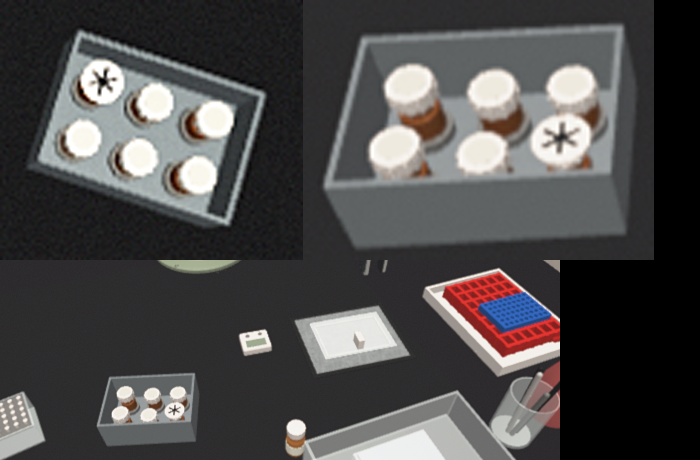

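The cover lies flat inside the pad, and all six caps are uncovered. Vent is at the far/+y place. Now the cap heights, from the upper edge of each cap in the scene view.

```bash
python3 - <<'E'
from h import *
s=cv2.imread("pics/s1.png").astype(float);t=cv2.imread("pics/t1.png").astype(float)
f=cv2.GaussianBlur(s.min(2),(3,1),0)
th=np.linspace(0,2*np.pi,73)
def ring(x,y,z,r): return np.array([B(x+r*np.cos(a),y+r*np.sin(a),z) for a in th])
for x in(-.024,.024):
  for y in(-.048,0,.048):
    r=.0175 if (x>0 and y>0) else .0145
    pr=[proj("scene",ring(x,y,z,r))[:,1].min() for z in(.046,.056)]
    cx=proj("scene",B(x,y,.051))[0,0]
    es=[]
    for c in range(int(round(cx))-2,int(round(cx))+3):
        col=f[:,c]; r0=int(pr[1])-7; seg=col[r0:int(pr[0])+6]
        k=np.argmax(seg>165); es.append(r0+k-1+(165-seg[k-1])/(seg[k]-seg[k-1]))
    e=np.median(es)+.0
    pl=[proj("scene",ring(x,y,z,r)) for z in(.046,.056)]
    # top view: bright blob centroid
    p=proj("top",B(x,y,.051))[0]; yy,xx=np.mgrid[:420,:560]; m=(t.min(2)>195)&(np.hypot(xx-p[0],yy-p[1])<9)
    tc=np.array([xx[m].mean(),yy[m].mean()]); a,b=[proj("top",B(x,y,z))[0] for z in(.046,.056)]
    print(x,y,"edge",e.round(2),"pred46/56",np.round(pr,2),"h",round(46+10*(pr[0]-e)/(pr[0]-pr[1]),1),"| top centroid-46",(tc-a).round(2),"area",m.sum(),"56-46",(b-a).round(2))
E
```

```text
-0.024 -0.048 edge 225.73 pred46/56 [228.59 225.17] h 54.4 | top centroid-46 [ 1.16 -0.3 ] area 126 56-46 [ 1.27 -0.32]
-0.024 0 edge 227.51 pred46/56 [227.32 223.91] h 45.5 | top centroid-46 [0.21 0.19] area 124 56-46 [ 1.06 -0.39]
-0.024 0.048 edge 226.21 pred46/56 [226.07 222.65] h 45.6 | top centroid-46 [ 0.02 -0.  ] area 121 56-46 [ 0.85 -0.46]
0.024 -0.048 edge 239.1 pred46/56 [249.05 245.68] h 75.6 | top centroid-46 [ 1.28 -0.49] area 125 56-46 [ 1.32 -0.52]
0.024 0 edge 229.5 pred46/56 [247.68 244.32] h 100.0 | top centroid-46 [0.  0.1] area 119 56-46 [ 1.11 -0.59]
0.024 0.048 edge 233.62 pred46/56 [245.01 241.64] h 79.8 | top centroid-46 [ 0.79 -0.33] area 136 56-46 [ 0.91 -0.66]
```

Two caps stand up: box (-24,-48) and (+24,-48), about 54 and 56 mm in both views' terms. The others are home. Going there with shut fingers.

In the tool's units: 0.25 m / 0.3 = 0.8333, 0.2 m / 0.3 = 0.6667.

>>> creep_tool --deltas '[{"finger_gap":0,"y":0.1667},{"finger_gap":0,"y":0.3333},{"finger_gap":0,"y":0.5},{"finger_gap":0,"y":0.6667},{"finger_gap":0,"y":0.8333}]'

```text
clock: 9.48
position: [0.4958, -0.0345, 0.1979]
tool_rot: [3.141, -0.001, -0.108]
force: [1.7, 0.3, -0.5]
grip_width: -0.0001
finger_force: 0.0
```

>>> creep_tool --deltas '[{"finger_gap":0,"y":0.1667,"wz":0.008},{"finger_gap":0,"y":0.3333,"wz":0.0159},{"finger_gap":0,"y":0.5,"wz":0.0239},{"finger_gap":0,"y":0.6,"wz":0.0307},{"finger_gap":0,"y":0.6,"wz":0.0307}]'

```text
clock: 10.1
position: [0.476, -0.214, 0.1978]
tool_rot: [3.141, -0.001, -0.305]
force: [0.0, 0.4, 0.6]
grip_width: 0.0002
finger_force: 0.0
```

```bash
python3 - <<'E'
from h import *
delta(B(-.024,-.048,.1),[np.pi,0,YAW])
E
```

```text
tool delta [0.0562 0.0417 0.0979] rotvec [ 0.0008 -0.0011 -0.0045]
```

In the tool's units: 0.098 m / 0.3 = 0.3267, 0.08 m / 0.3 = 0.2667.

>>> creep_tool --deltas '[{"finger_gap":0,"x":0.0933,"y":0.07,"z":0.0667},{"finger_gap":0,"x":0.1867,"y":0.14,"z":0.1667},{"finger_gap":0,"x":0.1867,"y":0.14,"z":0.2667},{"finger_gap":0,"x":0.1867,"y":0.14,"z":0.3267},{"finger_gap":0,"x":0.1867,"y":0.14,"z":0.3267}]'

```text
clock: 10.72
position: [0.5177, -0.2675, 0.0997]
tool_rot: [-3.141, 0.0, -0.3]
force: [0.1, 0.0, 1.3]
grip_width: 0.0003
finger_force: 0.0
```

```bash
python3 - <<'E'
from h import *
delta(B(-.024,-.048,.056),[np.pi,0,YAW])
E
```

```text
tool delta [0.0004 0.0033 0.0437] rotvec [-0.0005  0.0002  0.0006]
```

In the tool's units: 0.051 m / 0.3 = 0.17, 0.047 m / 0.3 = 0.1567.

>>> creep_tool --deltas '[{"finger_gap":0,"y":0.01,"z":0.0667},{"finger_gap":0,"y":0.01,"z":0.12},{"finger_gap":0,"y":0.01,"z":0.1433},{"finger_gap":0,"y":0.01,"z":0.1567},{"finger_gap":0,"y":0.01,"z":0.17}]'

```text
clock: 11.35
position: [0.5175, -0.2713, 0.0501]
tool_rot: [-3.141, -0.002, -0.301]
force: [-2.9, 2.6, 8.4]
grip_width: -0.0001
finger_force: 4.1
```

>>> creep_tool --deltas '[{"finger_gap":0,"z":0.0067},{"finger_gap":0,"z":0.0133},{"finger_gap":0,"z":0.0133}]'

```text
clock: 11.72
position: [0.5176, -0.2715, 0.0461]
tool_rot: [-3.141, -0.002, -0.301]
force: [-1.1, 0.5, 1.6]
grip_width: 0.0002
finger_force: 0.7
```

In the tool's units: 0.002 m / 0.3 = 0.0067, 0.001 m / 0.3 = 0.0033.

>>> creep_tool --deltas '[{"finger_gap":0,"z":0.0033},{"finger_gap":0,"z":0.0067},{"finger_gap":0,"z":0.0067}]'

```text
clock: 12.1
position: [0.5178, -0.2715, 0.0457]
tool_rot: [-3.141, -0.003, -0.301]
force: [-10.8, 7.0, 38.2]
grip_width: 0.0002
finger_force: 19.0
```

Bottomed (38 N at 45.7 mm). Up and over to the other cap, 48 mm in box x.

In the tool's units: -0.05 m / 0.3 = -0.1667, 0.048 m / 0.3 = 0.16.

>>> creep_tool --deltas '[{"finger_gap":0,"z":-0.0667},{"finger_gap":0,"z":-0.1333},{"finger_gap":0,"x":0.0833,"z":-0.1667},{"finger_gap":0,"x":0.16,"z":-0.1667},{"finger_gap":0,"x":0.16,"z":-0.1667}]'

```text
clock: 12.72
position: [0.5643, -0.2859, 0.0939]
tool_rot: [3.142, -0.003, -0.301]
force: [-0.8, 0.3, -0.2]
grip_width: -0.0001
finger_force: 0.0
```

```bash
python3 - <<'E'
from h import *
delta(B(.024,-.048,.056),[np.pi,0,YAW])
E
```

```text
tool delta [-0.0017 -0.0005  0.0379] rotvec [ 0.     -0.0033 -0.0001]
```

In the tool's units: 0.045 m / 0.3 = 0.15, 0.041 m / 0.3 = 0.1367.

>>> creep_tool --deltas '[{"finger_gap":0,"x":-0.0033,"z":0.0533},{"finger_gap":0,"x":-0.0033,"z":0.1067},{"finger_gap":0,"x":-0.0033,"z":0.1233},{"finger_gap":0,"x":-0.0033,"z":0.1367},{"finger_gap":0,"x":-0.0033,"z":0.15}]'

```text
clock: 13.35
position: [0.5613, -0.2851, 0.0484]
tool_rot: [-3.141, -0.0, -0.301]
force: [-6.0, 2.7, 7.5]
grip_width: -0.0002
finger_force: 4.1
```

>>> creep_tool --deltas '[{"finger_gap":0,"z":0.0067},{"finger_gap":0,"z":0.0133},{"finger_gap":0,"z":0.016},{"finger_gap":0,"z":0.016}]'

```text
clock: 13.85
position: [0.5615, -0.2853, 0.0457]
tool_rot: [-3.141, -0.001, -0.302]
force: [-16.5, 9.1, 42.8]
grip_width: 0.0001
finger_force: 21.3
```

Bottomed (43 N at 45.7 mm). Rising and backing off, then a check.

In the tool's units: -0.18 m / 0.3 = -0.6, -0.16 m / 0.3 = -0.5333.

>>> creep_tool --deltas '[{"finger_gap":0,"z":-0.1},{"finger_gap":0,"z":-0.2667},{"finger_gap":0,"x":-0.1333,"y":0.1,"z":-0.4333},{"finger_gap":0,"x":-0.3,"y":0.2,"z":-0.5333},{"finger_gap":0,"x":-0.4667,"y":0.3,"z":-0.6}]'

```text
clock: 14.48
position: [0.4091, -0.328, 0.2213]
tool_rot: [3.141, -0.003, -0.301]
force: [-0.8, -0.9, 0.5]
grip_width: 0.0004
finger_force: 0.0
```

>>> creep_tool --deltas '[{"finger_gap":0,"x":-0.0667,"y":0.2},{"finger_gap":0,"x":-0.1333,"y":0.3667},{"finger_gap":0,"x":-0.1333,"y":0.3667},{"finger_gap":0,"x":-0.1333,"y":0.3667}]'

```text
clock: 14.98
position: [0.3399, -0.4204, 0.2199]
tool_rot: [-3.141, -0.002, -0.301]
force: [-0.5, -0.3, 0.0]
grip_width: 0.0001
finger_force: 0.0
```

```bash
python3 - <<'E'
from h import *
t=bot.grab_frame("top").astype(float);s=bot.grab_frame("scene")
yy,xx=np.mgrid[:420,:560]
for x in(-.024,.024):
  for y in(-.048,0,.048):
    p=proj("top",B(x,y,.051))[0]; m=(t.min(2)>195)&(np.hypot(xx-p[0],yy-p[1])<9)
    tc=np.array([xx[m].mean(),yy[m].mean()]); a,b=[proj("top",B(x,y,z))[0] for z in(.046,.056)]
    print(x,y,(tc-a).round(2),"56:",(b-a).round(2))
cv2.imwrite("pics/end.png",np.hstack([cv2.resize(t.astype(np.uint8),(400,300)),cv2.resize(s,(400,300))]))
print(bot.observe()["force"])
E
```

```text
-0.024 -0.048 [0.06 0.06] 56: [ 1.27 -0.32]
-0.024 0 [0.22 0.21] 56: [ 1.06 -0.39]
-0.024 0.048 [0.01 0.05] 56: [ 0.85 -0.46]
0.024 -0.048 [-0.02  0.16] 56: [ 1.32 -0.52]
0.024 0 [0.   0.05] 56: [ 1.11 -0.59]
0.024 0.048 [ 0.79 -0.31] 56: [ 0.91 -0.66]
[ 1.08628138  0.95112701 -0.40640105]
```

View pics/end.png

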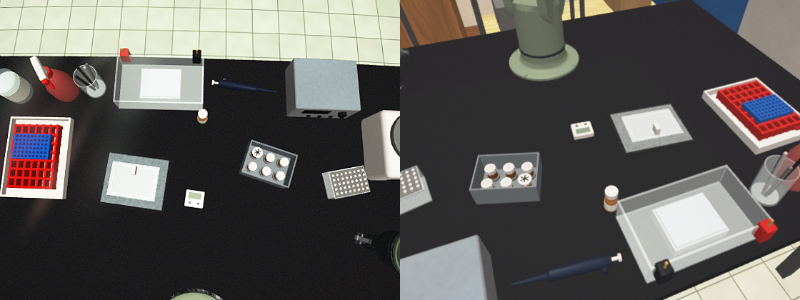

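The cover is centred on the pad (top panel (137,180)). All five plain caps are home, the vent is still up, the jar and timer are where they were, and the arm is clear.

```bash
python3 -c "
from workcell import bot
print(bot.job_done())"
```

```text
the job is handed in; nothing more can be done
None
```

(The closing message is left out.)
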